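# Put the sharpening stones away in their fitted box

### The job

Pick out the three sharpening stones lying among the things on the bench and lay each one flat in the recess of the open wooden box that is cut to its size. When all three are seated, set the lid on the box so that it sits fully down all round, and leave the loupe and the oil can where they stand.

Things in the scene. Friction and masses are not known exactly. Their poses are not given: they have to be found in the camera images.
- large_center (a point): the large sharpening stone, a loose flat block 150 x 50 x 25 mm, brick-brown upper half and grey lower half; this point is its centre, half-way up (12.5 mm above the bench as it lies); x runs along its length, y across its width, z up. Its ends are alike, so it may lie in its recess either way round.
- medium_center (a point): the medium sharpening stone, a loose flat block 125 x 36 x 20 mm, plain concrete-grey; this point is its centre, half-way up (10 mm above the bench as it lies); x runs along its length, y across its width, z up. Its ends are alike, so it may lie in its recess either way round.
- small_center (a point): the small sharpening stone, a loose flat block 100 x 24 x 16 mm, plain dark green; this point is its centre, half-way up (8 mm above the bench as it lies); x runs along its length, y across its width, z up. Its ends are alike, so it may lie in its recess either way round.
- large_bay: fixed pale wooden insert of the open box with the large recess, 160 mm (along x) by 58 mm (along y), lined dark grey; it takes the large stone with 4 to 5 mm to spare all round. Origin: centre of the insert's underside, below the recess's centre; recess floor 5 mm, insert top 16 mm above the origin. Recess edges slope outward by 3 mm at the top.
- medium_bay: fixed pale wooden insert of the open box with the medium recess, 135 mm (along x) by 46 mm (along y), lined dark grey; it takes the medium stone with 4 to 5 mm to spare all round. Origin: centre of the insert's underside, below the recess's centre; recess floor 5 mm, insert top 16 mm above the origin. A finger notch 40 mm wide (along x, centred) crosses all inserts along y, down to the recess floor.
- small_bay: fixed pale wooden insert of the open box with the small recess, 110 mm (along x) by 34 mm (along y), lined dark grey; it takes the small stone with 4 to 5 mm to spare all round. Origin: centre of the insert's underside, below the recess's centre; recess floor 5 mm, insert top 16 mm above the origin. The inserts (172 x 68 x 16 mm) lie side by side, 68 mm from centre to centre, in an order that changes.
- stone_box: open wooden box, fixed on the bench, holding the three inserts: bottom board 206 (x) x 238 (y) x 5 mm, on it a rim 182 x 214 mm outside, up to 21 mm, flush with the inserts' tops, its outer top edges sloped by 3 mm. Round the rim the board is a ledge 5 mm above the bench, on which the lid rests. Origin: centre of the underside; axes parallel to the inserts'.
- lid_grip (a point): loose lid, a brown wooden hood 200 (x) x 232 (y) x 40 mm high with brass corners, open below (inside 190 x 222, 34 deep: 4 mm free round the box's rim), lying mouth down. This point: centre of its dark pull (80 along x, 20 thick, 28 high), 54 mm above the lid's lower edge, 14 above its top, over its middle. Shut, its x lies along the box's x, either way round, and this point is 59 mm above the bench.
- loupe_mid (a point): a loose black eye loupe (bystander), upright, 35 mm across and 36 mm high; this point is half-way up. To be left where it stands.
- oil_can_mid (a point): a loose brass pin oiler (bystander), upright, 55 mm across the body (62 mm high) with a thin spout to 120 mm; this point is 30 mm up. To be left where it stands; the lid must be carried over it. (Nothing else on the bench is loose. A fixed lamp, 70 mm across, hangs over the left of the bench, 0.51 m ahead of the robot and 0.42 m to its left, its lower end 0.52 m above the bench top.)
Mind the look-alikes: they are no part of the job. Of the things like the part that bears small_center, leave any that is orange; of the rest the larger one is meant.

How it is judged:
By the outcome, as a careful person would: the job done as asked, in the order asked, and still so for the second after the job is handed in, with the robot touching nothing.
It also fails if it takes over 109 s, if anything falls off the work surface, if the arm or the gripper's body presses on something with over 40 N, if the wrist force passes 120 N, or if a joint passes its speed limit or range.

### The arm

A 6-joint arm with a two-finger parallel gripper is mounted at the origin on a cart in front of the work surface, level with it; the furniture and walls round the work are solid. World frame = base frame: x ahead of the robot, y to its left, z up, the work surface at z = 0. Lengths are in m, angles in rad, forces in N, time in s.
With the tool pointing down it reaches from about 0.325 to 0.775 m from the base axis. Payload 5.5 kg.
Tool frame: the origin (TCP) lies midway between the tips of the shut fingers; the grasp point (between the pads) lies behind it (manip.grasp_offset is the z of the grasp point in the tool frame, in m); z points along the fingers, y is the line along which they close (so a half turn about z gives the same grasp; the last joint's range is limited). The gripper opens to 85 mm and grips with 20 to 120 N. Pads are 22 mm wide; open, the fingers measure 114 mm over their backs; the gripper's body (76 mm by 85 mm) begins 54 mm behind the grasp point. The pads swing forward as they close: fully open they stand 13 mm farther back than shut.
Start: joints at [1.106, 0.091, 1.231, -0, 1.82, -0.057], TCP at [0.238, 0.551, 0.231] pointing down, gripper open.
Joint ranges: [-2.87, 2.87], [-0.86, 2.18], [0.17, 2.46], [-1.51, 4.65], [0.06, 2.69], [-2.65, 2.65]. Speed limits (rad/s): [2.57, 2.57, 3.01, 3.14, 3.14, 3.14].

### API

Orientations are given as a 3x3 rotation matrix whose columns are the frame's x, y, z axes.
In Python, from plant import manip, vision gives the robot as it stands.
- The arm moves only by the tool move_arm, never from a script. Its argument "steps" is a list of rows, each a list of 7 numbers: the turn, a rotation vector about the tool's x, y, z in rad, then the shift along the tool's x, y, z in cm, then the closure, from 0 (fully open) to 1 (shut). A call has 1 to 8 rows; each row is the pose to reach, as a shift and turn from the pose commanded when the call began, along the tool's axes at that moment; what a row does not reach only later rows make up. A row lasts 1/12 s, in which the tool goes at most 41.7 mm and 7.16 degrees, less where a joint would pass 70% of its speed; a pose out of reach is approached as far as the arm can. A call with a gripper value outside its range is refused whole. The fingers move at their own pace and stop on an object; "force" is the grip in N (left out, the last holds). Time passes only in rows, so rows that repeat a pose let the fingers close. It gives the time, the measured TCP pose, the force, the opening and the grip force at its end, in the units of the state.
- manip.get_state(): the state, without advancing time (a new reading comes with each control period).
- vision.camera(name): name is "side" or "top"; returns a dict with "frame" (400x640x3 uint8, red, green, blue), "K" (3x3 intrinsics, pixels), "R" (3x3) and "t" (3): a world point X has camera coordinates R X + t. Camera axes: x right, y down, z forward; pixel columns grow to the right and rows downward; lengths in m; the calibration is good to about 2 mm. A picture is of the moment at which its call begins. There is no depth.
- manip.close_job(): hands the job in; it is judged then, once.
Trained networks look in the newest picture that a camera, given by its name, has taken for a name from the list of things; names that differ only in an ending like _2 or _b are one class to them, and where a whole thing is asked for, a point or a joint stands for the part that bears it (a point fixed in the world has none). Each returns a list of dicts, best first, with "p" (0 to 1); they miss things now and then, are a little off and sometimes report something else, mostly with a low value. They report only what shows in the picture. A call takes as long as a camera call. They do not tell look-alikes from the thing itself.
- vision.trace(label, camera): "pixels" (400x640 bool, what is visible of it) and "box" ([centre column, centre row, width, height] in pixels, round what is visible of it).
The state is a dict: "t": time; "q": joint angles; "joint_velocities": joint speeds; "joint_efforts": joint torques, N m; "eef_pos": TCP position; "tool_rot": TCP orientation; "wrist_force": force on the tool from outside, world axes, zero at the start; "ft_torque": the same for the moment, N m; "finger_gap": finger opening in m; "grasp_force": force on a finger pad.
Only numpy, scipy, OpenCV 4.12 (cv2) and the standard library are available. Lean on these libraries where they do the work, as an engineer would, in place of code of your own. Each camera call takes 0.05 s, during which the arm holds its last target. There are 200 camera calls.

## Working session

There is one attempt and no reset: what is moved stays moved. The work goes in short steps, Python scripts to look and compute and a tool call to move; the robot and the scene stay as the last step left them, time stands still between calls to the robot, and variables do not carry over. Pictures are saved under pics/ and viewed, at most 14 in all, crops included, and the job is handed in when it is done.

Besides the shell and the picture viewer there is one more tool, called as name(argument=value, ...) on one line, values as JSON. move_arm: Moves the arm, as the interface text tells. Its arguments: {"type":"object","properties":{"steps":{"type":"array","items":{"type":"array","items":{"type":"number"}}},"force":{"type":"number"}},"required":["steps"]}

```bash
ls; mkdir -p pics
python3 - <<'E'
from plant import manip, vision
import cv2,numpy as np
print(manip.grasp_offset, manip.get_state())
for c in("top","side"):
    d=vision.camera(c); cv2.imwrite(f"pics/{c}0.png",d["frame"][:,:,::-1]); print(c,d["K"].tolist(),d["R"].round(4).tolist(),d["t"].round(4).tolist())
    for l in("large_center","medium_center","small_center","large_bay","medium_bay","small_bay","stone_box","lid_grip","loupe_mid","oil_can_mid"):
        print(l,[(round(x["p"],2),np.round(x["box"]).tolist()) for x in vision.trace(l,c)][:4])
E
```

```text
pics
-0.0187 {'t': 0.0, 'q': array([ 1.10632464e+00,  9.18290475e-02,  1.23190093e+00, -1.32074887e-05,
        1.81982748e+00, -5.67129043e-02]), 'joint_velocities': array([ 0.00121886, -0.00080826,  0.00041148,  0.00058289, -0.00109898,
       -0.00153379]), 'joint_efforts': array([-1.80282650e-04, -4.58704877e+01, -4.18039978e+01,  5.01939439e-05,
        1.06483776e-02, -1.03131217e-05]), 'eef_pos': array([0.23781026, 0.55053378, 0.23016024]), 'tool_rot': array([[-9.18010562e-01,  3.96554982e-01, -8.68690608e-04],
       [ 3.96555921e-01,  9.18008876e-01, -1.76238250e-03],
       [ 9.85841288e-05, -1.96237015e-03, -9.99998070e-01]]), 'wrist_force': array([ 0.52376164, -0.79528878,  1.00287419]), 'ft_torque': array([-0.02000403, -0.01789691,  0.03853668]), 'grasp_force': 0.0, 'finger_gap': 0.08542166029483166}
top [[391.2916224212792, 0.0, 318.8267456999985], [0.0, 391.2916224212792, 193.36031750482246], [0.0, 0.0, 1.0]] [[0.0198, -0.9998, -0.0034], [-0.9966, -0.0194, -0.0802], [0.0801, 0.0049, -0.9968]] [-0.0503, 0.5138, 1.0451]
large_center [(0.57, [347.0, 198.0, 30.0, 54.0])]
m
[... 725 characters left out ...]
7, -0.8266]] [-0.2683, 0.3887, 1.3994]
large_center [(0.68, [364.0, 187.0, 19.0, 28.0]), (0.59, [336.0, 219.0, 42.0, 40.0])]
medium_center [(0.68, [330.0, 176.0, 30.0, 30.0])]
small_center [(0.61, [306.0, 208.0, 14.0, 32.0]), (0.56, [327.0, 268.0, 14.0, 19.0])]
large_bay [(0.72, [275.0, 184.0, 39.0, 44.0]), (0.52, [362.0, 187.0, 20.0, 30.0])]
medium_bay [(0.95, [240.0, 168.0, 43.0, 42.0])]
small_bay [(0.83, [260.0, 180.0, 44.0, 41.0]), (0.64, [362.0, 188.0, 18.0, 22.0])]
stone_box [(0.63, [255.0, 188.0, 91.0, 56.0])]
lid_grip [(0.97, [392.0, 234.0, 102.0, 87.0])]
loupe_mid [(0.56, [309.0, 163.0, 5.0, 13.0])]
oil_can_mid [(0.53, [363.0, 188.0, 18.0, 25.0]), (0.19, [394.0, 235.0, 99.0, 88.0])]
```

View pics/top0.png

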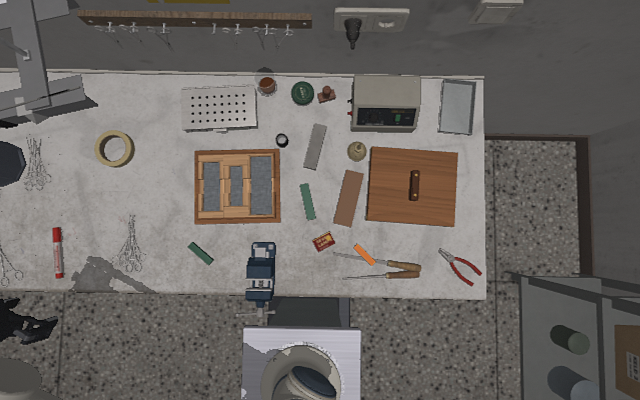

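View pics/side0.png

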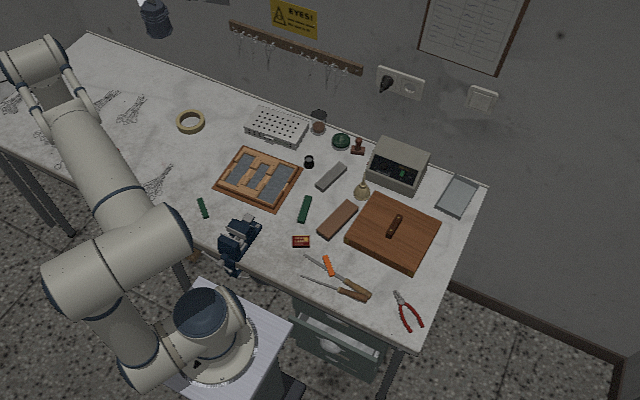

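Run:
```python
import cv2,numpy as np
a=cv2.imread("pics/top0.png")[85:275,180:465]; cv2.imwrite("pics/c0.png",cv2.resize(a,None,fx=2.8,fy=2.8,interpolation=cv2.INTER_CUBIC))
```

```text
(no output)
```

View pics/c0.png

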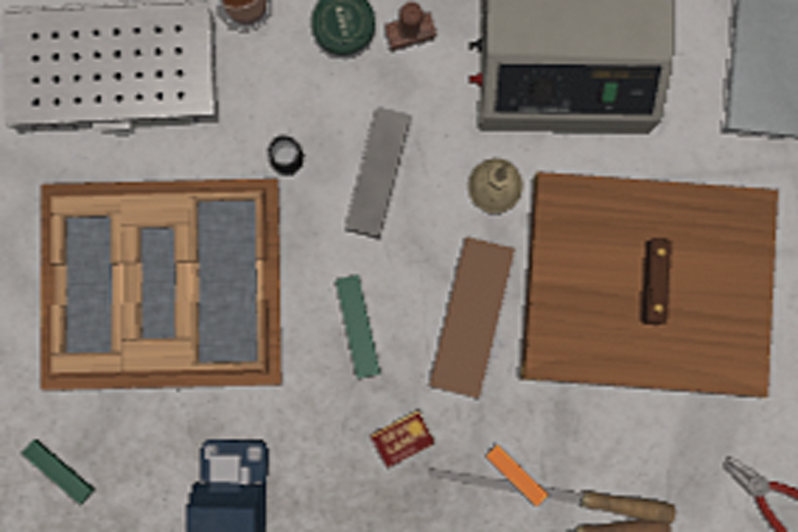

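```bash
cat > h.py <<'E'
import cv2,numpy as np
from scipy.optimize import minimize
from plant import manip, vision
S=4
def proj(d,P):
    c=P@np.asarray(d["R"]).T+d["t"]; u=c@np.asarray(d["K"]).T; return u[:,:2]/u[:,2:]
def cube(x,y,a,l,w,z0,z1):
    c,s=np.cos(a),np.sin(a)
    return np.array([[x+c*i*l/2-s*j*w/2,y+s*i*l/2+c*j*w/2,z] for i in(-1,1) for j in(-1,1) for z in(z0,z1)])
def ground(d,u,v,z):
    R=np.asarray(d["R"]);r=R.T@np.linalg.inv(d["K"])@[u,v,1];o=-R.T@d["t"];return (o+r*(z-o[2])/r[2])[:2]
def sil(d,p,parts,shape,off):
    m=np.zeros(shape,np.uint8)
    for q in parts:
        h=cv2.convexHull(((proj(d,cube(*p,*q))+.5-off)*S-.5).astype(np.float32))
        cv2.fillPoly(m,[np.round(h*16).astype(np.int32)],255,cv2.LINE_AA,4)
    return m/255.
def gmask(d,box,pad=7):
    x,y,w,h=box;x0,y0=int(x-w/2-pad),int(y-h/2-pad);x1,y1=int(x+w/2+pad),int(y+h/2+pad)
    im=cv2.resize(np.ascontiguousarray(d["frame"][y0:y1,x0:x1]),None,fx=S,fy=S,interpolation=cv2.INTER_CUBIC)
    m=np.zeros(im.shape[:2],np.uint8);k=int((pad-3)*S)
    cv2.grabCut(im,m,(k,k,im.shape[1]-2*k,im.shape[0]-2*k),np.zeros((1,65)),np.zeros((1,65)),5,cv2.GC_INIT_WITH_RECT)
    m=((m==1)|(m==3)).astype(np.uint8)
    n,l,st,_=cv2.connectedComponentsWithStats(m);
    m=(l==1+np.argmax(st[1:,4])).astype(float)
    return m,np.array([x0,y0]),im
def fit(views,parts,p0):
    def f(p):
        e=0
        for d,(m,off,_) in views:
            s=sil(d,p,parts,m.shape,off); e+=1-np.minimum(s,m).sum()/np.maximum(s,m).sum()
        return e
    r=minimize(f,p0,method="Nelder-Mead",options=dict(initial_simplex=np.array(p0)+np.vstack([np.zeros(3),np.diag([.012,.012,.15])]),xatol=1e-4,fatol=1e-5))
    return r.x,r.fun
E
python3 - <<'E'
from h import *
d={c:vision.camera(c) for c in("top","side")}
O={"large":([(.15,.05,0,.025)],(347,198,30,58),(336,219,42,40),1.4),
"medium":([(.125,.036,0,.02)],(316,146,22,48),(330,176,32,30),1.4),
"small":([(.1,.024,0,.016)],(307,201,16,38),(305,209,15,30),1.7),
"box":([(.206,.238,0,.005),(.182,.214,0,.021)],(238,187,87,74),(257,179,90,68),0.),
"lid":([(.2,.232,0,.04)],(412,187,90,79),(392,233,100,83),0.)}
tiles=[]
for n,(parts,bt,bs,a) in O.items():
    V=[(d["top"],gmask(d["top"],bt)),(d["side"],gmask(d["side"],bs))]
    g=ground(d["top"],bt[0],bt[1],parts[-1][3])
    if n!="box" and n!="lid": a=np.arctan2(*(lambda v:(v[1],v[0]))(np.array([1,0]))) if 0 else {"large":-.25,"medium":-.25,"small":.15}[n]
    for vs,k in((V,"both"),(V[:1],"top"),(V[1:],"side")):
        p,e=fit(vs,parts,[*g,a]); print(n,k,p.round(4),round(e,3))
        if k=="both":
            for dd,(m,off,im) in vs:
                s=sil(dd,p,parts,m.shape,off); o=im.copy()
                cv2.drawContours(o,cv2.findContours((m>.5).astype(np.uint8),0,1)[0],-1,(255,0,0),1)
                cv2.drawContours(o,cv2.findContours((s>.5).astype(np.uint8),0,1)[0],-1,(0,255,0),1)
                t=np.zeros((290,160,3),np.uint8) ; f=min(160/o.shape[1],290/o.shape[0]); o=cv2.resize(o,None,fx=f,fy=f); t[:o.shape[0],:o.shape[1]]=o[:290,:160]; tiles.append(t)
cv2.imwrite("pics/fit.png",np.vstack([np.hstack(tiles[::2]),np.hstack(tiles[1::2])])[:,:,::-1])
E
```

```text
large both [ 0.5035 -0.1188 -0.2233] 0.119
large top [ 0.5038 -0.1199 -0.2239] 0.027
large side [ 0.5024 -0.1166 -0.2281] 0.036
medium both [ 0.6449 -0.0245 -0.2341] 0.199
medium top [ 0.6458 -0.0261 -0.2283] 0.049
medium side [ 0.645  -0.0215 -0.2319] 0.054
small both [ 0.4925 -0.0068  0.2347] 0.296
small top [ 0.4925 -0.0089  0.2445] 0.089
small side [ 0.4924 -0.005   0.2324] 0.068
box both [0.5322 0.1896 0.0416] 0.047
box top [0.5327 0.1876 0.0415] 0.008
box side [0.5319 0.1923 0.0423] 0.014
lid both [ 0.5377 -0.2887 -0.0567] 0.046
lid top [ 0.5385 -0.2899 -0.0551] 0.012
lid side [ 0.5367 -0.2867 -0.0516] 0.023
```

View pics/fit.png

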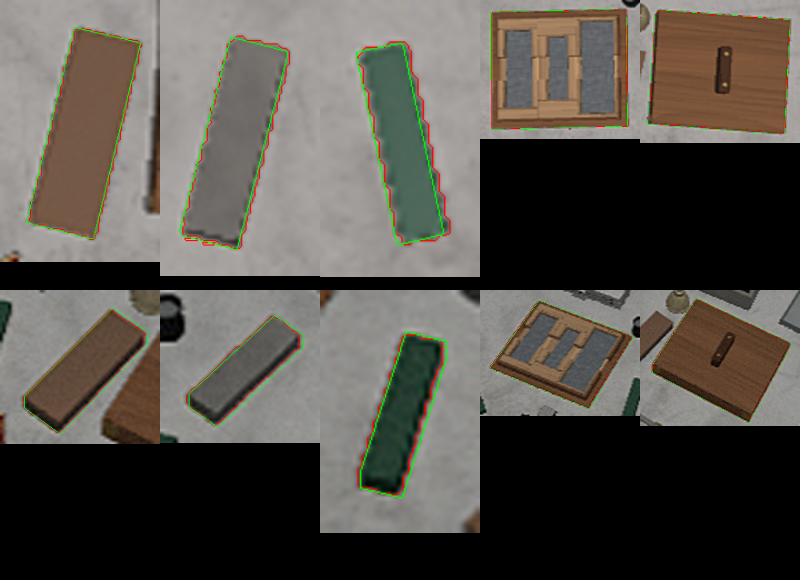

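```bash
cat >> h.py <<'E'
def to(*tg):
    s=manip.get_state(); R=s["tool_rot"]; p=s["eef_pos"]
    from scipy.spatial.transform import Rotation as Ro
    print("t",round(s["t"],2),"tcp",p.round(4),"gap",round(s["finger_gap"],4),"F",s["wrist_force"].round(1),"grip",round(s["grasp_force"],1))
    for x,y,z,a in tg:
        c,q=np.cos(a),np.sin(a); T=np.array([[-c,-q,0],[-q,c,0],[0,0,-1]]).T
        T=np.array([[-c,-q,0],[-q,c,0],[0,0,-1.]]); T[:,0]=[-c,-q,0];T[:,1]=[-q,c,0]
        print((Ro.from_matrix(R.T@T).as_rotvec()).round(4).tolist(),(R.T@(np.array([x,y,z])-p)*100).round(2).tolist())
E
python3 - <<'E'
from h import *
d=vision.camera("top")
print("can",ground(d,357,151,.05),"loupe",ground(d,282,140,.03),"vise",ground(d,261,246,.1))
to((.4925,-.007,.2,.238),(.4925,-.007,.06,.238))
E
```

```text
can [ 0.62775197 -0.14006628] loupe [0.65807129 0.06312451] vise [0.37377788 0.10095575]
t 1.25 tcp [0.238  0.5508 0.2313] gap 0.0851 F [ 0.5 -0.1 -0. ] grip 0.0
[0.0, 0.0, -0.6458] [-45.49, -41.11, 3.13]
[0.0, 0.0, -0.6458] [-45.49, -41.11, 17.13]
```

move_arm(steps=[[0,0,-0.646,-45.5,-41.1,1.5,0.4],[0,0,-0.646,-45.5,-41.1,1.5,0.4],[0,0,-0.646,-45.5,-41.1,1.5,0.4],[0,0,-0.646,-45.5,-41.1,1.5,0.4],[0,0,-0.646,-45.5,-41.1,1.5,0.4],[0,0,-0.646,-45.5,-41.1,1.5,0.4],[0,0,-0.646,-45.5,-41.1,1.5,0.4],[0,0,-0.646,-45.5,-41.1,1.5,0.4]], force=40)

```text
t: 1.92
eef_pos: [0.3729, 0.2547, 0.2236]
tool_rot: [[-0.972, -0.237, 0.001], [-0.237, 0.972, 0.0], [-0.001, 0.0, -1.0]]
wrist_force: [0.9, 1.1, 0.1]
finger_gap: 0.0513
grasp_force: 0.0
```

Run:
```python
from h import *
to((.4925,-.007,.2,.238),(.4925,-.007,.05,.238))
```

```text
t 1.92 tcp [0.3729 0.2547 0.2236] gap 0.0513 F [0.9 1.1 0.1] grip 0.0
[0.0002, 0.0008, 0.0011] [-5.42, -28.26, 2.36]
[0.0002, 0.0008, 0.0011] [-5.41, -28.27, 17.36]
```

move_arm(steps=[[0,0,0,-5.4,-28,5,0.4],[0,0,0,-5.4,-28,5,0.4],[0,0,0,-5.4,-28,5,0.4],[0,0,0,-5.4,-28,5,0.4],[0,0,0,-5.4,-28,12,0.4],[0,0,0,-5.4,-28,15,0.4],[0,0,0,-5.4,-28,15,0.4],[0,0,0,-5.4,-28,15,0.4]])

```text
t: 2.58
eef_pos: [0.4902, -0.0013, 0.0764]
tool_rot: [[-0.972, -0.235, 0.002], [-0.235, 0.972, -0.0], [-0.001, -0.0, -1.0]]
wrist_force: [1.4, 0.5, -0.4]
finger_gap: 0.0509
grasp_force: 0.0
```

Run:
```python
from h import *
to((.4925,-.007,.005,.238))
```

```text
t 2.58 tcp [ 0.4902 -0.0013  0.0764] gap 0.0509 F [ 1.4  0.5 -0.4] grip 0.0
[-0.0004, 0.0015, -0.0005] [-0.08, -0.6, 7.14]
```

move_arm(steps=[[0,0,0,-0.1,-0.4,4,0.4],[0,0,0,-0.1,-0.4,4,0.4],[0,0,0,-0.1,-0.4,4,0.4]])

```text
t: 2.83
eef_pos: [0.4898, -0.0034, 0.0353]
tool_rot: [[-0.972, -0.235, -0.006], [-0.235, 0.972, 0.001], [0.005, 0.002, -1.0]]
wrist_force: [1.0, 0.1, 1.1]
finger_gap: 0.0513
grasp_force: 0.0
```

Run:
```python
from h import *
to((.4925,-.007,.004,.238))
```

```text
t 2.83 tcp [ 0.4898 -0.0034  0.0353] gap 0.0513 F [1.  0.1 1.1] grip 0.0
[0.0021, -0.0054, -0.0008] [-0.2, -0.42, 3.13]
```

move_arm(steps=[[0,0,0,-0.2,-0.4,2,0.4],[0,0,0,-0.2,-0.4,3.1,0.4],[0,0,0,-0.2,-0.4,3.1,0.4],[0,0,0,-0.2,-0.4,3.1,0.8],[0,0,0,-0.2,-0.4,3.1,0.9],[0,0,0,-0.2,-0.4,3.1,0.9],[0,0,0,-0.2,-0.4,3.1,0.9],[0,0,0,-0.2,-0.4,3.1,0.9]])

```text
t: 3.5
eef_pos: [0.4957, -0.0064, 0.0084]
tool_rot: [[-0.972, -0.236, 0.003], [-0.236, 0.972, 0.0], [-0.003, -0.001, -1.0]]
wrist_force: [0.0, 0.9, 5.8]
finger_gap: 0.0223
grasp_force: 40.6
```

Run:
```python
from h import *
to((.4925,-.007,.004,.238),(.5323,.190,.1,.0416))
```

```text
t 3.5 tcp [ 0.4957 -0.0064  0.0084] gap 0.0223 F [0.  0.9 5.8] grip 40.6
[-0.0005, 0.0031, 0.0006] [0.32, 0.02, 0.44]
[-0.0002, 0.0032, 0.197] [-8.23, 18.22, -9.14]
```

move_arm(steps=[[0,0,0,0,0,-4,0.9],[0,0,0,0,0,-7,0.9],[0,0,0.197,-8.5,18.2,-8,0.9],[0,0,0.197,-8.5,18.2,-8,0.9],[0,0,0.197,-8.5,18.2,-8,0.9],[0,0,0.197,-8.5,18.2,-8,0.9],[0,0,0.197,-8.5,18.2,-8,0.9],[0,0,0.197,-8.5,18.2,-8,0.9]])

```text
t: 4.17
eef_pos: [0.5344, 0.1968, 0.0867]
tool_rot: [[-0.999, -0.047, 0.001], [-0.047, 0.999, 0.004], [-0.001, 0.004, -1.0]]
wrist_force: [-0.1, -0.3, -1.2]
finger_gap: 0.0226
grasp_force: 39.9
```

Run:
```python
from h import *
to((.5356,.190,.05,.0416))
d=vision.camera("top");cv2.imwrite("pics/t1.png",cv2.resize(d["frame"][120:280,160:400,::-1],None,fx=3,fy=3))
```

```text
t 4.17 tcp [0.5344 0.1968 0.0867] gap 0.0226 F [-0.1 -0.3 -1.2] grip 39.9
[0.0037, 0.001, 0.0052] [-0.09, -0.7, 3.67]
```

View pics/t1.png

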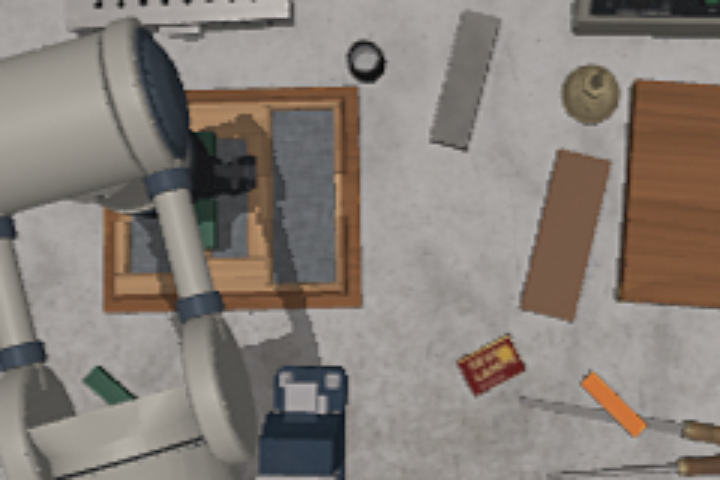

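move_arm(steps=[[0,0,0,-0.1,-0.7,2,0.9],[0,0,0.005,-0.1,-0.7,3.7,0.9],[0,0,0.005,-0.1,-0.7,3.7,0.9],[0,0,0.005,-0.1,-0.7,3.7,0.9]])

```text
t: 4.55
eef_pos: [0.5345, 0.1823, 0.0482]
tool_rot: [[-0.999, -0.035, -0.003], [-0.035, 0.999, -0.001], [0.003, -0.001, -1.0]]
wrist_force: [1.4, 1.4, -0.2]
finger_gap: 0.0225
grasp_force: 39.9
```

Run:
```python
from h import *
to((.5356,.190,.019,.0416))
d=vision.camera("side")
to((.5356,.190,.019,.0416))
```

```text
t 4.55 tcp [0.5345 0.1823 0.0482] gap 0.0225 F [ 1.4  1.4 -0.2] grip 39.9
[-0.0009, -0.0029, -0.0061] [-0.14, 0.77, 2.92]
t 4.6 tcp [0.5354 0.1826 0.0497] gap 0.0226 F [0.4 0.1 0.2] grip 39.9
[-0.0002, -0.0003, -0.0061] [-0.05, 0.74, 3.07]
```

move_arm(steps=[[0,0,-0.006,-0.1,0.7,1,0.9],[0,0,-0.006,-0.1,0.7,2,0.9],[0,0,-0.006,-0.1,0.7,2,0.9],[0,0,-0.006,-0.1,0.7,2,0.9],[0,0,-0.006,-0.1,0.7,2,0.9]])

```text
t: 5.02
eef_pos: [0.5362, 0.1903, 0.0292]
tool_rot: [[-0.999, -0.042, -0.0], [-0.042, 0.999, -0.0], [0.0, -0.0, -1.0]]
wrist_force: [0.1, -1.0, -1.9]
finger_gap: 0.0227
grasp_force: 39.9
```

Run:
```python
from h import *
d=vision.camera("side")
cv2.imwrite("pics/s2.png",cv2.resize(d["frame"][120:240,190:350,::-1],None,fx=4.5,fy=4.5,interpolation=cv2.INTER_CUBIC))
to((.5356,.190,.019,.0416))
```

```text
t 5.07 tcp [0.5364 0.1903 0.0295] gap 0.0227 F [-0.3  0.  -0.8] grip 39.9
[-0.0, 0.0004, 0.0006] [0.08, -0.02, 1.05]
```

View pics/s2.png

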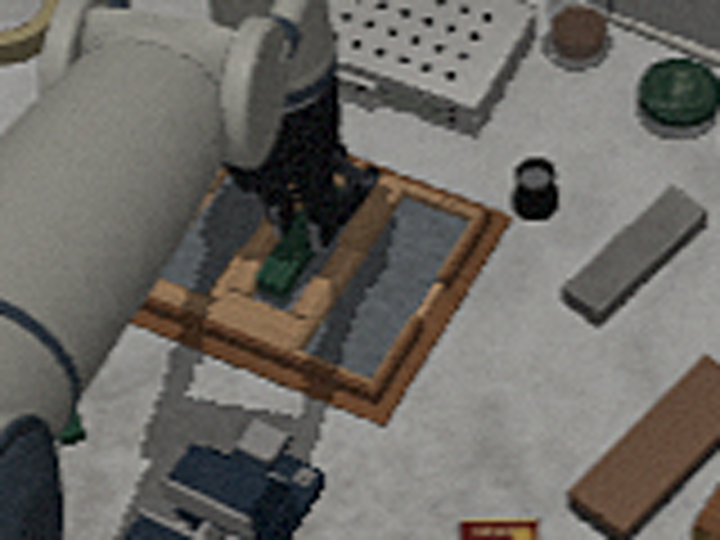

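move_arm(steps=[[0,0,0,0.1,0,0.6,0.9],[0,0,0,0.1,0,1.0,0.9],[0,0,0,0.1,0,1.2,0.9],[0,0,0,0.1,0,1.2,0.9],[0,0,0,0.1,0,1.2,0.9]])

```text
t: 5.48
eef_pos: [0.5353, 0.1903, 0.0184]
tool_rot: [[-0.999, -0.042, 0.0], [-0.042, 0.999, 0.0], [-0.001, 0.0, -1.0]]
wrist_force: [-3.9, -1.0, 6.7]
finger_gap: 0.0225
grasp_force: 40.7
```

move_arm(steps=[[0,0,0,0,0,0,0.6],[0,0,0,0,0,0,0.6],[0,0,0,0,0,0,0.6],[0,0,0,0,0,-3,0.6],[0,0,0,0,0,-7,0.4],[0,0,0,0,0,-11,0.25],[0,0,0,0,0,-12,0.25],[0,0,0,0,0,-12,0.25]])

```text
t: 6.15
eef_pos: [0.5375, 0.1908, 0.1427]
tool_rot: [[-0.999, -0.042, 0.009], [-0.042, 0.999, 0.003], [-0.009, 0.002, -1.0]]
wrist_force: [-0.0, 0.2, -0.1]
finger_gap: 0.0641
grasp_force: 0.0
```

Run:
```python
from h import *
vision.camera("side")
to((.6453,-.0238,.12,-.23),(.6453,-.0238,.06,-.23))
```

```text
t 6.2 tcp [0.5363 0.1905 0.1394] gap 0.0639 F [ 0.7  0.4 -0.8] grip 0.0
[0.0016, 0.0042, 0.2722] [-9.98, -21.87, 1.96]
[0.0016, 0.0042, 0.2722] [-9.95, -21.88, 7.96]
```

move_arm(steps=[[0,0,0.272,-10,-21.9,2,0.25],[0,0,0.272,-10,-21.9,2,0.25],[0,0,0.272,-10,-21.9,2,0.25],[0,0,0.272,-10,-21.9,2,0.25],[0,0,0.272,-10,-21.9,2,0.25],[0,0,0.272,-10,-21.9,5,0.25],[0,0,0.272,-10,-21.9,7.9,0.25],[0,0,0.272,-10,-21.9,7.9,0.25]])

```text
t: 6.87
eef_pos: [0.6396, -0.0263, 0.0471]
tool_rot: [[-0.973, 0.231, -0.016], [0.231, 0.973, 0.001], [0.016, -0.002, -1.0]]
wrist_force: [-1.3, 1.0, -2.6]
finger_gap: 0.0637
grasp_force: 0.0
```

Run:
```python
from h import *
d=vision.camera("side")
cv2.imwrite("pics/s3.png",cv2.resize(d["frame"][120:240,190:350,::-1],None,fx=4.5,fy=4.5,interpolation=cv2.INTER_CUBIC))
vision.camera("side")
to((.6453,-.0238,.009,-.23))
```

```text
t 6.97 tcp [ 0.6421 -0.024   0.0546] gap 0.0638 F [1.1 0.2 0.3] grip 0.0
[-0.0006, -0.0075, -0.0002] [-0.34, 0.1, 4.56]
```

View pics/s3.png

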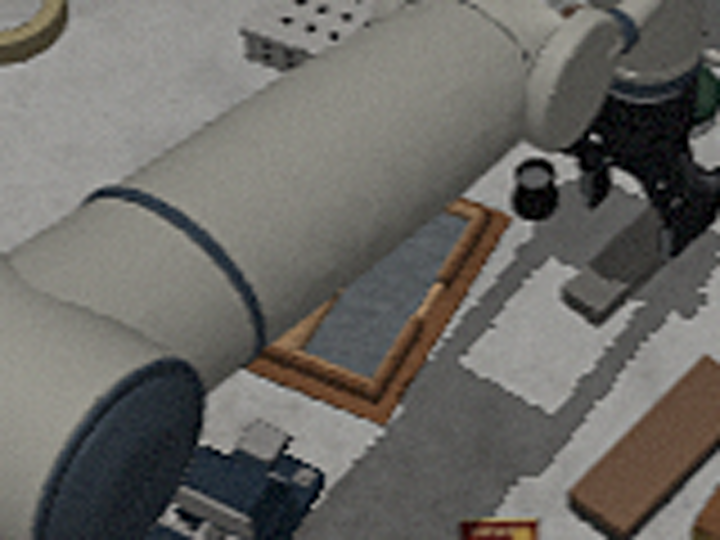

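move_arm(steps=[[0,0,0,-0.3,0,3,0.25],[0,0,0,-0.3,0,4.6,0.25],[0,0,0,-0.3,0,4.6,0.25],[0,0,0,-0.3,0,4.6,0.25],[0,0,0,-0.3,0,4.6,0.25],[0,0,0,-0.3,0,4.6,0.25]])

```text
t: 7.47
eef_pos: [0.6487, -0.0245, 0.0153]
tool_rot: [[-0.974, 0.227, 0.004], [0.227, 0.974, -0.0], [-0.004, 0.001, -1.0]]
wrist_force: [1.0, -0.4, 0.5]
finger_gap: 0.0639
grasp_force: 0.0
```

Run:
```python
from h import *
to((.6453,-.0238,.009,-.23))
```

```text
t 7.47 tcp [ 0.6487 -0.0245  0.0153] gap 0.0639 F [ 1.  -0.4  0.5] grip 0.0
[0.0006, 0.0042, 0.0011] [0.35, -0.0, 0.63]
```

move_arm(steps=[[0,0,0,0.3,0,0.6,0.25],[0,0,0,0.3,0,0.6,0.25],[0,0,0,0.3,0,0.6,0.5],[0,0,0,0.3,0,0.6,0.7],[0,0,0,0.3,0,0.6,0.7],[0,0,0,0.3,0,0.6,0.7],[0,0,0,0.3,0,0.6,0.7]], force=60)

```text
t: 8.05
eef_pos: [0.6446, -0.0245, 0.0067]
tool_rot: [[-0.974, 0.228, 0.001], [0.228, 0.974, -0.0], [-0.001, 0.0, -1.0]]
wrist_force: [-1.0, 0.4, 2.7]
finger_gap: 0.0345
grasp_force: 62.0
```

Run:
```python
from h import *
to((.6453,-.0238,.009,-.23),(.5295,.258,.14,.0416))
```

```text
t 8.05 tcp [ 0.6446 -0.0245  0.0067] gap 0.0345 F [-1.   0.4  2.7] grip 62.0
[0.0, 0.0006, 0.0001] [-0.05, 0.08, -0.23]
[-0.0, 0.0006, -0.2715] [17.64, 24.88, -13.34]
```

move_arm(steps=[[0,0,0,0,0,-4,0.7],[0,0,0,0,0,-8,0.7],[0,0,-0.2715,17.6,24.9,-13,0.7],[0,0,-0.2715,17.6,24.9,-13,0.7],[0,0,-0.2715,17.6,24.9,-13,0.7],[0,0,-0.2715,17.6,24.9,-13,0.7],[0,0,-0.2715,17.6,24.9,-13,0.7],[0,0,-0.2715,17.6,24.9,-13,0.7]])

```text
t: 8.72
eef_pos: [0.5503, 0.2056, 0.1264]
tool_rot: [[-0.999, -0.041, -0.001], [-0.041, 0.999, -0.0], [0.001, -0.0, -1.0]]
wrist_force: [1.0, 0.1, -0.5]
finger_gap: 0.0344
grasp_force: 61.6
```

Run:
```python
from h import *
vision.camera("side");vision.camera("side")
to((.5295,.258,.09,.0416))
```

```text
t 8.82 tcp [0.5495 0.2099 0.1278] gap 0.0343 F [ 0.2 -1.5 -1.9] grip 61.6
[0.0031, 0.0006, 0.0069] [1.77, 4.89, 3.79]
```

move_arm(steps=[[0,0,0.003,1.8,4.9,2,0.7],[0,0,0.003,1.8,4.9,6,0.7],[0,0,0.003,1.8,4.9,8,0.7],[0,0,0.003,1.8,4.9,8,0.7],[0,0,0.003,1.8,4.9,8,0.7],[0,0,0.003,1.8,4.9,8,0.7],[0,0,0.003,1.8,4.9,8,0.7],[0,0,0.003,1.8,4.9,8,0.7]])

```text
t: 9.48
eef_pos: [0.5332, 0.2523, 0.0494]
tool_rot: [[-0.999, -0.038, 0.004], [-0.038, 0.999, 0.002], [-0.004, 0.001, -1.0]]
wrist_force: [0.6, 1.1, -1.3]
finger_gap: 0.0341
grasp_force: 61.6
```

Run:
```python
from h import *
d=vision.camera("top")
cv2.imwrite("pics/t4.png",cv2.resize(d["frame"][120:260,160:330,::-1],None,fx=4,fy=4,interpolation=cv2.INTER_CUBIC))
vision.camera("side")
to((.5295,.258,.0165,.0416))
```

```text
t 9.58 tcp [0.5327 0.2523 0.0485] gap 0.0345 F [ 0.8 -0.6 -1. ] grip 61.6
[0.0009, 0.0027, -0.0037] [0.31, 0.58, 3.2]
```

View pics/t4.png

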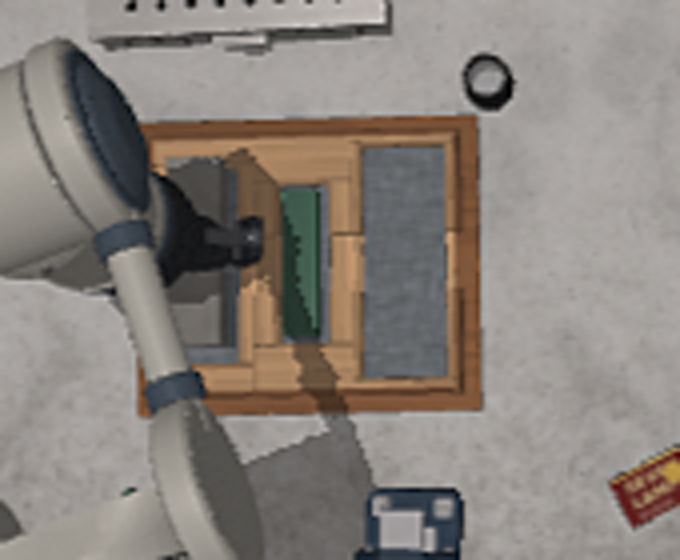

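move_arm(steps=[[0,0,-0.004,0.3,0.6,1,0.7],[0,0,-0.004,0.3,0.6,2,0.7],[0,0,-0.004,0.3,0.6,2,0.7],[0,0,-0.004,0.3,0.6,2,0.7],[0,0,-0.004,0.3,0.6,2,0.7]])

```text
t: 10.0
eef_pos: [0.528, 0.2582, 0.0261]
tool_rot: [[-0.999, -0.043, -0.001], [-0.043, 0.999, -0.0], [0.001, -0.0, -1.0]]
wrist_force: [0.5, 0.8, -1.9]
finger_gap: 0.0346
grasp_force: 61.6
```

Run:
```python
from h import *
to((.5295,.258,.0165,.0416))
```

```text
t 10.0 tcp [0.528  0.2582 0.0261] gap 0.0346 F [ 0.5  0.8 -1.9] grip 61.6
[-0.0004, -0.0009, 0.0013] [-0.15, -0.03, 0.96]
```

move_arm(steps=[[0,0,0,-0.1,0,0.5,0.7],[0,0,0,-0.1,0,0.9,0.7],[0,0,0,-0.1,0,0.9,0.7],[0,0,0,-0.1,0,0.9,0.7]])

```text
t: 10.33
eef_pos: [0.5292, 0.2582, 0.0174]
tool_rot: [[-0.999, -0.043, -0.0], [-0.043, 0.999, -0.0], [0.001, -0.0, -1.0]]
wrist_force: [0.3, -0.6, -2.3]
finger_gap: 0.034
grasp_force: 61.6
```

move_arm(steps=[[0,0,0,0,0,0.1,0.7],[0,0,0,0,0,0.1,0.55],[0,0,0,0,0,0.1,0.53],[0,0,0,0,0,0.1,0.53],[0,0,0,0,0,-2,0.53],[0,0,0,0,0,-6,0.4],[0,0,0,0,0,-10,0.27],[0,0,0,0,0,-10,0.27]])

```text
t: 11.0
eef_pos: [0.533, 0.2599, 0.1284]
tool_rot: [[-0.999, -0.043, 0.014], [-0.043, 0.999, 0.006], [-0.014, 0.005, -1.0]]
wrist_force: [1.1, 0.0, 1.7]
finger_gap: 0.0621
grasp_force: 0.0
```

Run:
```python
from h import *
vision.camera("top");vision.camera("top")
to((.5031,-.1183,.12,-.225))
```

```text
t 11.1 tcp [0.5309 0.259  0.1213] gap 0.0619 F [-0.5 -0.3  0.2] grip 0.0
[0.0031, 0.0058, 0.2677] [4.39, -37.58, 0.02]
```

move_arm(steps=[[0,0,0.267,4.4,-37.5,0,0.27],[0,0,0.267,4.4,-37.5,0,0.27],[0,0,0.267,4.4,-37.5,0,0.27],[0,0,0.267,4.4,-37.5,0,0.27],[0,0,0.267,4.4,-37.5,0,0.27],[0,0,0.267,4.4,-37.5,0,0.27],[0,0,0.267,4.4,-37.5,0,0.27],[0,0,0.267,4.4,-37.5,0,0.27]])

```text
t: 11.77
eef_pos: [0.5034, -0.0758, 0.1162]
tool_rot: [[-0.975, 0.222, -0.002], [0.222, 0.975, 0.0], [0.002, 0.0, -1.0]]
wrist_force: [0.8, -0.1, -0.0]
finger_gap: 0.0624
grasp_force: 0.0
```

Run:
```python
from h import *
d=vision.camera("top");vision.camera("top")
cv2.imwrite("pics/t5.png",cv2.resize(d["frame"][120:260,160:440,::-1],None,fx=2.8,fy=2.8,interpolation=cv2.INTER_CUBIC))
to((.5031,-.1183,.07,-.225))
```

```text
t 11.87 tcp [ 0.5032 -0.0796  0.1161] gap 0.0622 F [ 0.3  0.5 -0.5] grip 0.0
[-0.0025, -0.0021, -0.0065] [-0.89, -3.76, 4.62]
```

View pics/t5.png

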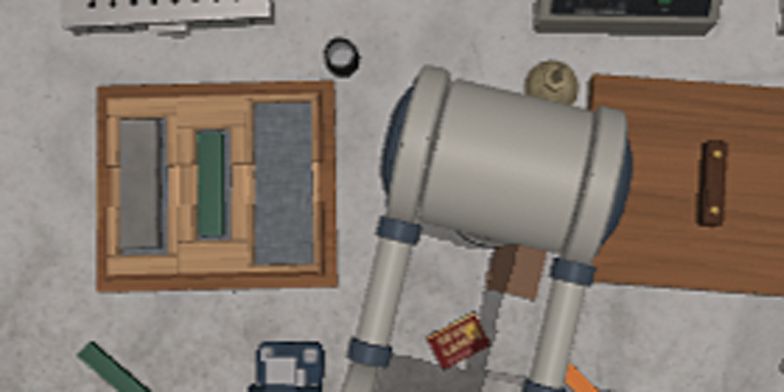

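move_arm(steps=[[0,0,0,-0.9,-3.8,2,0.27],[0,0,0,-0.9,-3.8,4.6,0.27],[0,0,0,-0.9,-3.8,4.6,0.27],[0,0,0,-0.9,-3.8,4.6,0.27],[0,0,0,-0.9,-3.8,4.6,0.27],[0,0,0,-0.9,-3.8,4.6,0.27]])

```text
t: 12.37
eef_pos: [0.5058, -0.1122, 0.0732]
tool_rot: [[-0.975, 0.221, 0.002], [0.221, 0.975, -0.0], [-0.002, 0.0, -1.0]]
wrist_force: [1.0, 0.4, -0.3]
finger_gap: 0.0626
grasp_force: 0.0
```

Run:
```python
from h import *
vision.camera("top")
to((.5031,-.1183,.007,-.225))
```

```text
t 12.42 tcp [ 0.5059 -0.1123  0.0734] gap 0.0625 F [ 0.2 -0.6 -0.2] grip 0.0
[0.0, 0.0024, 0.0023] [0.16, -0.65, 6.64]
```

move_arm(steps=[[0,0,0,0.2,-0.6,2,0.27],[0,0,0,0.2,-0.6,3.6,0.27],[0,0,0,0.2,-0.6,3.6,0.27],[0,0,0,0.2,-0.6,3.6,0.27],[0,0,0,0.2,-0.6,3.6,0.27]])

```text
t: 12.83
eef_pos: [0.5025, -0.1183, 0.0373]
tool_rot: [[-0.975, 0.222, 0.002], [0.222, 0.975, -0.0], [-0.002, -0.0, -1.0]]
wrist_force: [0.3, 0.5, -0.1]
finger_gap: 0.0624
grasp_force: 0.0
```

Run:
```python
from h import *
vision.camera("top")
to((.5031,-.1183,.007,-.225))
```

```text
t 12.88 tcp [ 0.5027 -0.1184  0.0375] gap 0.062 F [ 0.1 -0.8  0.3] grip 0.0
[-0.0001, 0.0026, 0.0013] [-0.02, 0.02, 3.05]
```

move_arm(steps=[[0,0,0,0,0,1.5,0.27],[0,0,0,0,0,3,0.27],[0,0,0,0,0,3,0.27],[0,0,0,0,0,3,0.4],[0,0,0,0,0,3,0.55],[0,0,0,0,0,3,0.55],[0,0,0,0,0,3,0.55],[0,0,0,0,0,3,0.55]], force=80)

```text
t: 13.55
eef_pos: [0.5024, -0.1187, 0.007]
tool_rot: [[-0.975, 0.222, 0.002], [0.222, 0.975, -0.0], [-0.002, -0.0, -1.0]]
wrist_force: [-1.6, 0.6, 4.3]
finger_gap: 0.0479
grasp_force: 84.9
```

Run:
```python
from h import *
to((.5031,-.1183,.007,-.225),(.534,.1205,.12,.0416))
```

```text
t 13.55 tcp [ 0.5024 -0.1187  0.007 ] gap 0.0479 F [-1.6  0.6  4.3] grip 84.9
[-0.0, 0.0018, 0.0007] [-0.07, 0.05, 0.0]
[-0.0003, 0.0018, -0.2659] [2.21, 24.02, -11.3]
```

move_arm(steps=[[0,0,0,0,0,-4,0.55],[0,0,0,0,0,-8,0.55],[0,0,-0.266,2.2,24,-10,0.55],[0,0,-0.266,2.2,24,-10,0.55],[0,0,-0.266,2.2,24,-10,0.55],[0,0,-0.266,2.2,24,-10,0.55],[0,0,-0.266,2.2,24,-10,0.55],[0,0,-0.266,2.2,24,-10,0.55]])

```text
t: 14.22
eef_pos: [0.5332, 0.1233, 0.1052]
tool_rot: [[-0.999, -0.043, -0.001], [-0.043, 0.999, 0.001], [0.001, 0.001, -1.0]]
wrist_force: [0.5, -0.9, -3.8]
finger_gap: 0.0475
grasp_force: 85.5
```

Run:
```python
from h import *
vision.camera("side");vision.camera("side")
to((.534,.121,.06,.0416))
```

```text
t 14.32 tcp [0.5334 0.1254 0.1054] gap 0.048 F [ 1.4 -2.  -4.3] grip 85.6
[0.0025, -0.0002, 0.006] [-0.04, -0.45, 4.54]
```

move_arm(steps=[[0,0,0.003,0,-0.4,3,0.55],[0,0,0.003,0,-0.4,6,0.55],[0,0,0.003,0,-0.4,7,0.55],[0,0,0.003,0,-0.4,7,0.55],[0,0,0.003,0,-0.4,7,0.55],[0,0,0.003,0,-0.4,7,0.55]])

```text
t: 14.82
eef_pos: [0.5349, 0.1162, 0.0376]
tool_rot: [[-0.999, -0.038, 0.003], [-0.038, 0.999, 0.0], [-0.003, 0.0, -1.0]]
wrist_force: [0.1, -0.2, -3.5]
finger_gap: 0.0477
grasp_force: 85.5
```

Run:
```python
from h import *
vision.camera("top")
to((.534,.121,.017,.0416))
```

```text
t 14.87 tcp [0.5352 0.1163 0.0381] gap 0.0484 F [ 0.4 -0.7 -5.2] grip 85.6
[0.0004, 0.0036, -0.0033] [0.11, 0.48, 2.11]
```

move_arm(steps=[[0,0,-0.003,0.1,0.5,0.5,0.55],[0,0,-0.003,0.1,0.5,1.3,0.55],[0,0,-0.003,0.1,0.5,1.3,0.55],[0,0,-0.003,0.1,0.5,1.3,0.55],[0,0,-0.003,0.1,0.5,1.3,0.55]])

```text
t: 15.28
eef_pos: [0.5325, 0.1213, 0.0225]
tool_rot: [[-0.999, -0.042, -0.0], [-0.042, 0.999, -0.0], [0.0, -0.0, -1.0]]
wrist_force: [1.2, 0.0, -3.8]
finger_gap: 0.0483
grasp_force: 85.6
```

Run:
```python
from h import *
vision.camera("top")
to((.534,.121,.017,.0416))
```

```text
t 15.33 tcp [0.5326 0.1213 0.0227] gap 0.0478 F [ 0.8 -0.1 -4.9] grip 85.6
[-0.0, -0.0, 0.0002] [-0.14, -0.04, 0.57]
```

move_arm(steps=[[0,0,0,-0.1,0,0.3,0.55],[0,0,0,-0.1,0,0.6,0.55],[0,0,0,-0.1,0,0.6,0.55],[0,0,0,-0.1,0,0.6,0.55]])

```text
t: 15.67
eef_pos: [0.5341, 0.1214, 0.0171]
tool_rot: [[-0.999, -0.042, 0.001], [-0.042, 0.999, 0.0], [-0.001, 0.0, -1.0]]
wrist_force: [1.5, 0.5, -1.0]
finger_gap: 0.0478
grasp_force: 85.9
```

move_arm(steps=[[0,0,0,0,0,0,0.4],[0,0,0,0,0,0,0.37],[0,0,0,0,0,0,0.37],[0,0,0,0,0,-2,0.37],[0,0,0,0,0,-6,0.37],[0,0,0,0,0,-10,0.5],[0,0,0,0,0,-12,0.5],[0,0,0,0,0,-12,0.5]])

```text
t: 16.33
eef_pos: [0.5364, 0.1219, 0.1443]
tool_rot: [[-0.999, -0.042, 0.012], [-0.042, 0.999, 0.002], [-0.012, 0.001, -1.0]]
wrist_force: [-0.2, -0.2, 0.2]
finger_gap: 0.0426
grasp_force: 0.0
```

Run:
```python
from h import *
vision.camera("side");vision.camera("side")
to((.5377,-.2884,.14,-.054))
```

```text
t 16.43 tcp [0.5343 0.1215 0.1382] gap 0.0428 F [-0.9 -0.  -0.6] grip 0.0
[0.0005, 0.003, 0.0957] [1.37, -40.96, -0.2]
```

move_arm(steps=[[0,0,0.096,1.4,-41,-1,0.5],[0,0,0.096,1.4,-41,-1,0.5],[0,0,0.096,1.4,-41,-1,0.5],[0,0,0.096,1.4,-41,-1,0.5],[0,0,0.096,1.4,-41,-1,0.5],[0,0,0.096,1.4,-41,-1,0.5],[0,0,0.096,1.4,-41,-1,0.5],[0,0,0.096,1.4,-41,-1,0.5]])

```text
t: 17.1
eef_pos: [0.5349, -0.2135, 0.1425]
tool_rot: [[-0.999, 0.054, -0.003], [0.054, 0.999, 0.002], [0.003, 0.001, -1.0]]
wrist_force: [0.3, 0.6, -0.5]
finger_gap: 0.0425
grasp_force: 0.0
```

move_arm(steps=[[0,0,0,0.2,-7,1,0.5],[0,0,0,0.2,-7,2,0.5],[0,0,0,0.2,-7,2,0.5],[0,0,0,0.2,-7,2,0.5],[0,0,0,0.2,-7,2,0.5]])

```text
t: 17.52
eef_pos: [0.5298, -0.2809, 0.1231]
tool_rot: [[-0.999, 0.055, -0.002], [0.055, 0.999, 0.002], [0.002, 0.002, -1.0]]
wrist_force: [0.3, 1.0, -0.0]
finger_gap: 0.0426
grasp_force: 0.0
```

Run:
```python
from h import *
d=vision.camera("top")
cv2.imwrite("pics/t6.png",cv2.resize(d["frame"][130:240,180:470,::-1],None,fx=2.75,fy=2.75,interpolation=cv2.INTER_CUBIC))
P=[(.206,.238,0,.005),(.182,.214,0,.021)]
vision.camera("side")
to((.5377,-.2884,.046,-.054))
```

```text
t 17.62 tcp [ 0.5306 -0.2804  0.1247] gap 0.0428 F [-0.5  0.1 -0.1] grip 0.0
[0.0005, -0.0002, 0.0012] [-0.75, -0.76, 7.87]
```

View pics/t6.png

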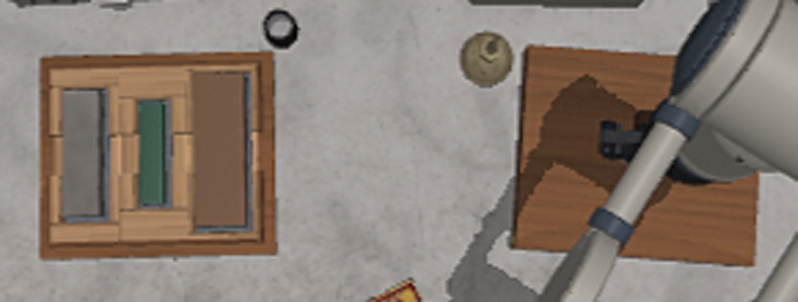

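move_arm(steps=[[0,0,0,-0.7,-0.8,2,0.5],[0,0,0,-0.7,-0.8,4.5,0.5],[0,0,0,-0.7,-0.8,4.5,0.5],[0,0,0,-0.7,-0.8,4.5,0.5],[0,0,0,-0.7,-0.8,4.5,0.5]])

```text
t: 18.03
eef_pos: [0.5375, -0.2893, 0.0813]
tool_rot: [[-0.999, 0.053, 0.001], [0.053, 0.999, -0.001], [-0.001, -0.001, -1.0]]
wrist_force: [-0.1, -0.0, 1.2]
finger_gap: 0.0423
grasp_force: 0.0
```

Run:
```python
from h import *
vision.camera("side")
to((.5377,-.2884,.046,-.054))
```

```text
t 18.08 tcp [ 0.5378 -0.2897  0.082 ] gap 0.0428 F [-0.  -0.4 -0.4] grip 0.0
[-0.0012, 0.0024, 0.0007] [0.02, 0.13, 3.6]
```

move_arm(steps=[[0,0,0,0,0.1,2,0.5],[0,0,0,0,0.1,3.3,0.5],[0,0,0,0,0.1,3.3,0.5],[0,0,0,0,0.1,3.3,0.5],[0,0,0,0,0.1,3.3,0.75],[0,0,0,0,0.1,3.3,0.9],[0,0,0,0,0.1,3.3,0.9],[0,0,0,0,0.1,3.3,0.9]], force=100)

```text
t: 18.75
eef_pos: [0.5376, -0.2895, 0.0485]
tool_rot: [[-0.999, 0.054, 0.002], [0.054, 0.999, -0.001], [-0.002, -0.001, -1.0]]
wrist_force: [-0.6, 0.8, 6.1]
finger_gap: 0.0177
grasp_force: 99.9
```

move_arm(steps=[[0,0,0,0,0,0,0.9],[0,0,0,0,0,0,0.9]])

```text
t: 18.92
eef_pos: [0.5376, -0.2895, 0.0486]
tool_rot: [[-0.999, 0.054, 0.002], [0.054, 0.999, -0.001], [-0.002, -0.001, -1.0]]
wrist_force: [-0.6, 0.3, 6.0]
finger_gap: 0.0177
grasp_force: 100.0
```

Run:
```python
from h import *
to((.5377,-.2884,.046,-.054))
```

```text
t 18.92 tcp [ 0.5376 -0.2895  0.0486] gap 0.0177 F [-0.6  0.3  6. ] grip 100.0
[-0.0012, 0.0022, -0.0004] [-0.0, 0.11, 0.26]
```

move_arm(steps=[[0,0,0,0,0,-1,0.9],[0,0,0,0,0,-3,0.9],[0,0,0,0,0,-6,0.9],[0,0,0,0,0,-9,0.9],[0,0,0,0,0,-12,0.9],[0,0,0,0,0,-15,0.9],[0,0,0,0,0,-17,0.9],[0,0,0,0,0,-17,0.9]])

```text
t: 19.58
eef_pos: [0.5381, -0.2897, 0.2228]
tool_rot: [[-0.999, 0.054, 0.007], [0.054, 0.999, -0.004], [-0.007, -0.004, -1.0]]
wrist_force: [1.1, -0.9, -2.4]
finger_gap: 0.0177
grasp_force: 99.0
```

Run:
```python
from h import *
d=vision.camera("side")
cv2.imwrite("pics/s7.png",d["frame"][100:330,180:520,::-1])
to((.5323,.190,.22,.0416))
```

```text
t 19.63 tcp [ 0.5377 -0.2894  0.2194] gap 0.0177 F [ 0.6 -0.1 -5. ] grip 99.0
[-0.0023, 0.0038, -0.0959] [3.14, 47.84, -0.18]
```

View pics/s7.png

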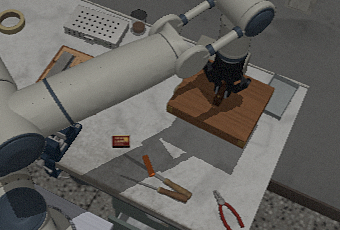

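move_arm(steps=[[0,0,-0.02,0.4,2,0,0.9],[0,0,-0.04,0.8,6,0,0.9],[0,0,-0.096,1.2,10,0,0.9],[0,0,-0.096,1.6,14,0,0.9],[0,0,-0.096,2,18,0,0.9],[0,0,-0.096,2.4,22,0,0.9],[0,0,-0.096,2.8,26,0,0.9],[0,0,-0.096,3,30,0,0.9]])

```text
t: 20.3
eef_pos: [0.5216, 0.014, 0.2135]
tool_rot: [[-0.999, -0.041, -0.005], [-0.041, 0.999, 0.0], [0.005, 0.0, -1.0]]
wrist_force: [1.2, 0.3, -4.9]
finger_gap: 0.0177
grasp_force: 98.9
```

move_arm(steps=[[0,0,0,0,4,0,0.9],[0,0,0,0,8,0,0.9],[0,0,0,0,11,0,0.9],[0,0,0,0,14,0,0.9],[0,0,0,0,16,0,0.9],[0,0,0,0,16.5,0,0.9],[0,0,0,0,16.5,0,0.9],[0,0,0,0,16.5,0,0.9]])

```text
t: 20.97
eef_pos: [0.5158, 0.1764, 0.2146]
tool_rot: [[-0.999, -0.042, -0.003], [-0.042, 0.999, -0.002], [0.003, -0.002, -1.0]]
wrist_force: [0.0, -1.4, -3.9]
finger_gap: 0.0178
grasp_force: 99.0
```

Run:
```python
from h import *
vision.camera("side")
to((.5323,.190,.12,.0416))
```

```text
t 21.02 tcp [0.5161 0.176  0.2152] gap 0.0177 F [-0.5 -0.1 -3.8] grip 99.0
[-0.0013, -0.0024, -0.0007] [-1.7, 1.35, 9.52]
```

move_arm(steps=[[0,0,0,-1.6,1.3,2,0.9],[0,0,0,-1.6,1.3,5,0.9],[0,0,0,-1.6,1.3,8,0.9],[0,0,0,-1.6,1.3,9.5,0.9],[0,0,0,-1.6,1.3,9.5,0.9],[0,0,0,-1.6,1.3,9.5,0.9],[0,0,0,-1.6,1.3,9.5,0.9],[0,0,0,-1.6,1.3,9.5,0.9]])

```text
t: 21.68
eef_pos: [0.533, 0.1905, 0.1244]
tool_rot: [[-0.999, -0.041, 0.004], [-0.041, 0.999, 0.001], [-0.004, 0.001, -1.0]]
wrist_force: [0.5, 0.5, -2.9]
finger_gap: 0.0177
grasp_force: 98.9
```

Run:
```python
from h import *
d=vision.camera("side"); e=vision.camera("top")
a=cv2.resize(d["frame"][130:260,180:340,::-1],(600,488)); 
cv2.imwrite("pics/s8.png",a)
to((.532,.189,.08,.0416))
```

```text
t 21.78 tcp [0.5328 0.1907 0.124 ] gap 0.0176 F [-0.1  0.2 -3. ] grip 98.9
[0.0008, 0.0033, -0.0002] [0.1, -0.17, 4.4]
```

View pics/s8.png

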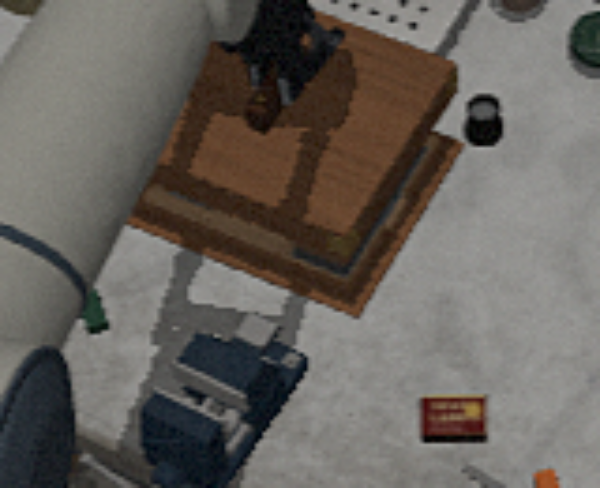

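move_arm(steps=[[0,0,0,0.1,-0.2,2,0.9],[0,0,0,0.1,-0.2,4,0.9],[0,0,0,0.1,-0.2,4,0.9],[0,0,0,0.1,-0.2,4,0.9],[0,0,0,0.1,-0.2,4,0.9]])

```text
t: 22.2
eef_pos: [0.5315, 0.1889, 0.0834]
tool_rot: [[-0.999, -0.042, 0.002], [-0.042, 0.999, 0.001], [-0.002, 0.0, -1.0]]
wrist_force: [0.4, 0.9, -3.4]
finger_gap: 0.0177
grasp_force: 98.8
```

Run:
```python
from h import *
vision.camera("side")
to((.532,.189,.0536,.0416))
```

```text
t 22.25 tcp [0.5318 0.189  0.0839] gap 0.0177 F [ 1.   0.3 -2.4] grip 98.8
[0.0007, 0.0028, 0.0002] [-0.01, -0.0, 3.03]
```

move_arm(steps=[[0,0,0,0,0,0.7,0.9],[0,0,0,0,0,1.4,0.9],[0,0,0,0,0,2.0,0.9],[0,0,0,0,0,2.0,0.9],[0,0,0,0,0,2.0,0.9]])

```text
t: 22.67
eef_pos: [0.5303, 0.1885, 0.0608]
tool_rot: [[-0.999, -0.042, -0.002], [-0.042, 0.999, -0.001], [0.002, -0.0, -1.0]]
wrist_force: [0.3, 0.2, -4.3]
finger_gap: 0.0178
grasp_force: 99.0
```

move_arm(steps=[[0,0,0,-0.1,0,0.3,0.9],[0,0,0,-0.1,0,0.5,0.9],[0,0,0,-0.1,0,0.7,0.9],[0,0,0,-0.1,0,0.8,0.9],[0,0,0,-0.1,0,0.8,0.9],[0,0,0,-0.1,0,0.8,0.9]])

```text
t: 23.17
eef_pos: [0.5319, 0.1887, 0.0539]
tool_rot: [[-0.999, -0.042, 0.0], [-0.042, 0.999, 0.0], [-0.0, 0.0, -1.0]]
wrist_force: [0.1, 0.5, -3.7]
finger_gap: 0.0177
grasp_force: 99.2
```

move_arm(steps=[[0,0,0,0,0,0.1,0.9],[0,0,0,0,0,0.2,0.9],[0,0,0,0,0,0.2,0.9],[0,0,0,0,0,0.2,0.9]])

```text
t: 23.5
eef_pos: [0.5321, 0.1888, 0.0536]
tool_rot: [[-0.999, -0.042, 0.001], [-0.042, 0.999, 0.0], [-0.001, 0.0, -1.0]]
wrist_force: [-4.7, -1.0, 5.7]
finger_gap: 0.018
grasp_force: 100.4
```

Seated with contact at the expected height (53.6 mm). Release and rise.

move_arm(steps=[[0,0,0,0,0,0,0.6],[0,0,0,0,0,0,0.45],[0,0,0,0,0,0,0.45],[0,0,0,0,0,0,0.45],[0,0,0,0,0,-3,0.45],[0,0,0,0,0,-7,0.45],[0,0,0,0,0,-11,0.45],[0,0,0,0,0,-15,0.45]])

```text
t: 24.17
eef_pos: [0.5316, 0.1886, 0.2031]
tool_rot: [[-0.999, -0.042, -0.001], [-0.042, 0.999, -0.0], [0.001, -0.0, -1.0]]
wrist_force: [0.4, 0.5, -0.8]
finger_gap: 0.0471
grasp_force: 0.0
```

move_arm(steps=[[0,0,0,8,-15,-4,0.45],[0,0,0,8,-30,-4,0.45],[0,0,0,8,-30,-4,0.45],[0,0,0,8,-30,-4,0.45],[0,0,0,8,-30,-4,0.45],[0,0,0,8,-30,-4,0.45],[0,0,0,8,-30,-4,0.45],[0,0,0,8,-30,-4,0.45]])

```text
t: 24.83
eef_pos: [0.4635, -0.118, 0.2426]
tool_rot: [[-0.999, -0.039, 0.001], [-0.039, 0.999, -0.002], [-0.001, -0.002, -1.0]]
wrist_force: [0.5, 0.5, 0.4]
finger_gap: 0.0469
grasp_force: 0.0
```

Run:
```python
from h import *
D={c:vision.camera(c) for c in("top","side")}
V=[(D["top"],gmask(D["top"],(238,187,88,76))),(D["side"],gmask(D["side"],(257,175,90,75)))]
for z in(0,.005,.012):
  P=[(.206,.238,0,.005),(.2,.232,z,z+.04)]
  for v in V: p,e=fit([v],P,[.532,.19,.04]); print(z,p.round(4),round(e,4))
a=D["side"]["frame"][100:250,180:410]; b=D["top"]["frame"][100:250,180:410]
cv2.imwrite("pics/end.png",cv2.resize(np.hstack([a,b])[:,:,::-1],(800,261),interpolation=cv2.INTER_CUBIC))
to((.5,0,.2,0))
```

```text
0 [0.5329 0.1885 0.0428] 0.0164
0 [0.52   0.198  0.1399] 0.2224
0.005 [0.5327 0.1873 0.0386] 0.0288
0.005 [0.5187 0.192  0.0299] 0.2131
0.012 [0.5318 0.185  0.0303] 0.0435
0.012 [0.5174 0.1921 0.0463] 0.207
t 24.93 tcp [ 0.4639 -0.1178  0.2424] gap 0.0471 F [ 0.2  0.7 -0.3] grip 0.0
[-0.0015, 0.001, 0.0363] [-4.03, 11.64, 4.23]
```

View pics/end.png

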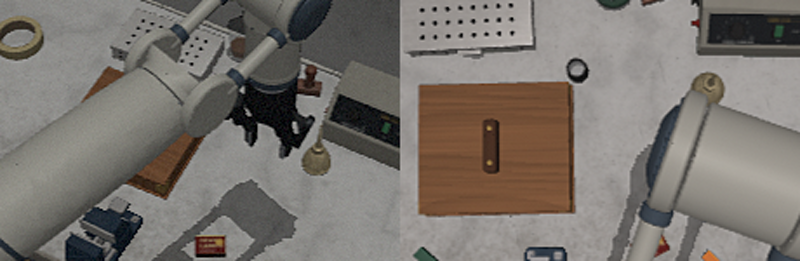

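The picture shows the lid square on the box at (490,148), and the loupe (577,70) and oil can still standing where they were. I'm handing the job in.

```bash
python3 -c "
from plant import manip
print(manip.close_job())"
```

```text
the job is handed in; nothing more can be done
None
```

The job is handed in at about 25 s: all three stones lie in their recesses, the lid is down on the box at the expected height (about 54 mm at the tool tip), and the loupe and oil can were left standing; no verdict was returned.

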